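Stop the heating mantle, free the lift pawl with a rod and lower the heater

ROBOT

A 6-joint arm with a two-finger parallel gripper is mounted at the origin on the work surface. World frame = base frame: x ahead of the robot, y to its left, z up, the work surface at z = 0. Lengths are in m, angles in rad, forces in N, time in s.
With the tool pointing down it reaches from about 0.425 to 0.95 m from the base axis. Payload 3.5 kg.
Tool frame: the origin (TCP) lies at the very end of the fingers, on their centre line; the grasp point (between the pads) lies 19 mm behind it; z points along the fingers, y is the line along which they close (so a half turn about z gives the same grasp; the last joint's range is limited). The gripper opens to 85 mm and grips with 20 to 120 N. Pads are 22 mm wide; open, the fingers measure 114 mm over their backs; the gripper's body (76 mm by 85 mm) begins 54 mm behind the grasp point. The pads swing forward as they close: fully open they stand 13 mm farther back than shut.
Start: joints at [-1.375, 0.286, 1.577, -0, 1.279, -0.15], TCP at [0.229, -0.635, 0.231] pointing down, gripper open.
Joint ranges: [-2.77, 2.77], [-0.9, 2.22], [0.21, 2.48], [-1.53, 4.67], [0.24, 2.81], [-2.84, 2.84]. Speed limits (rad/s): [2.79, 2.79, 3.14, 3.14, 3.14, 3.14].

INTERFACE

Orientations are given as a unit quaternion [x, y, z, w].
In Python, from plant import ctrl gives the robot as it stands.
- The arm moves only by the shell command python3 inch.py 'ROWS' [FORCE]. ROWS is a JSON list of rows, 1 to 10 of them, each of 7 numbers: dx, dy, dz in m, then a rotation vector rx, ry, rz in rad, then the opening from 0.0 (shut) to 1.0 (fully open); each row is the pose to reach, as a shift and turn from the pose commanded when the command began, along the tool's axes at that moment; what a row does not reach only later rows make up. A row lasts 1/8 s, in which the tool goes at most 0.0625 m and 0.188 rad, less where a joint would pass 70% of its speed; a pose out of reach is approached as far as the arm can. The fingers move at their own pace and stop on an object; FORCE is the grip in N (left out, the last holds). Time passes only in rows, so rows that do not move let the fingers close. It prints the time, the measured TCP pose, the force, the opening and the grip force at its end.
- ctrl.get_state(): the state, without advancing time (a new reading comes with each control period).
- ctrl.read_camera(name): name is "side" or "top" or "wrist"; returns a dict with "pixels" (384x512x3 uint8, red, green, blue), "camera_matrix" (3x3 intrinsics, pixels), "xyz" and "orientation" of the camera in the world. Camera axes: x right, y down, z forward; pixel columns grow to the right and rows downward; lengths in m; the calibration is good to about 2 mm. The wrist camera is an equidistant fisheye: a pixel r from the principal point sees the ray r / f radians off the axis. A picture is of the moment at which its call begins. There is no depth.
- ctrl.sign_off(): hands the job in; it is judged then, once.
The state is a dict: "time": time; "qpos": joint angles; "dq": joint speeds; "joint_efforts": joint torques, N m; "eef_pos": TCP position; "tcp_rot": TCP orientation; "contact_force": force on the tool from outside, world axes, zero at the start; "wrist_torque": the same for the moment, N m; "opening": opening from 0.0 (shut) to 1.0 (fully open); "finger_force": force on a finger pad.
Only numpy, scipy, OpenCV 4.12 (cv2) and the standard library are available. Lean on these libraries where they do the work, as an engineer would, in place of code of your own. Each camera call takes 0.05 s, during which the arm holds its last target. There are 200 camera calls.

TASK

The heating is finished. First switch the heater off: slide the orange cover on its controller aside, press the red stop button fully down and slide the cover fully shut again; then take the release rod from its steel tray, flick the rod under the weighted arm of the lift's ratchet pawl so that the arm goes up and over and stays thrown over (keep the hand off the arm), and by its black handle ease the heater gently down as far as it goes. Finish with the rod laid back in its tray, everything let go, without touching the glass flask or disturbing the other things on the bench.

Things in the scene. Friction and masses are not known exactly. Their poses are not given: they have to be found in the camera images.
- lift: Rack lift, fixed. Origin: on the bench under its square column (30 mm thick, 285 high). Its -x points roughly at the robot (handle side). Base plate 160 (x) x 15 mm, from y = -60 to +240. Pawl and weighted arm are on the column's -y side; heater, flask (at y = 105) and a thin retort rod (x 30, y 215, 340 high) on the +y side.
- carriage (a joint): Height of the lift's blue carriage in m: 0 = at the bottom stop, grows upward, at most 0.085. The carriage (about 0.9 kg) slides on the column and carries the heater and the handle. A friction drag holds it wherever it is left even with the pawl free; about 3 to 6 N of downward push moves it down. While the pawl is engaged it goes down less than one tooth (14 mm).
- handle_grip (a point): Point on top of the carriage handle, 110 mm from the column axis. The handle is a level black bar, 18 mm thick, 65 mm long plus round ends, along the lift's x axis, centred 9 mm below this point; the free end is 34 mm farther out (-x). It moves with the carriage.
- pawl (a joint): Turn of the pawl about its level pin (parallel to the lift's x axis), rad: about 0 to 0.2 = beak in the rack teeth (locked), 1.6 = thrown fully over against its stop (free). Gravity pulls it back to locked below about 1.2 and holds it over beyond that; about 1.2 N under the arm 30 mm from the pin lifts it.
- throw_arm: The pawl's weighted arm: steel bar 8 mm thick, yellow ball (20 mm) at its end. Origin on the pin, between the blue side plates (outer faces 21.5 mm to either side, edges 16 mm beyond the pin to -y and 10 mm above it), 36 mm to -y of the column axis. Turns with pawl; at 0 its axes are the lift's.
- throw_ball (a point): Centre of the yellow ball, 54 mm from the pin axis.
- flask: Round glass flask (r 42 mm; neck r 14 mm, stopper top 138 mm above the bulb's centre) clamped over the heater; origin at the centre of the bulb, 187 mm above the bench. Fragile. The heater under it is a white bowl, r 62 mm, 75 mm high, on the carriage; its rim is 106 mm above the bench when the carriage is at 0.
- controller: Heater controller, fixed grey box 120 (x) x 190 (y) x 60 mm high, origin at the centre of its underside. On top the orange cover runs along y between two rails (13 mm high, 62 mm apart, centred at x = -25 mm); beside them, at x = 34 mm, a display, lamps and a knob 12 mm high.
- cover (a joint): Slide of the orange cover, m: 0 = shut over the button, 0.074 = fully open; it opens towards the controller's +y. Friction about 1.2 N; it stays where it is left.
- cover_tab (a point): Middle of the top edge of the cover's upright tab: 32 mm along x, 8 mm thick along y (the sliding direction), standing 18 mm above the cover plate (66 x 66 x 3 mm). Moves with the cover.
- stop (a joint): Press depth of the stop button, m: 0 out, 0.005 fully down (about 5 N, springs back). Above 0.0035 counts.
- stop_top (a point): Centre of the top of the red button (25 mm across, pressed straight down), 68 mm above the bench, at x = -25, y = -37 mm on the controller.
- tray: Steel tool tray, fixed, 130 (x) x 250 (y) x 18 mm high, walls and floor 4 mm; origin at the centre of its underside.
- rod: Release rod, 185 mm long, 0.10 kg. Blue square handle 14 x 14 x 90 mm, origin at its middle, on the axis; x points along the rod to the tip: a steel shank 10 mm thick with a round end sticks out from x = 45 to x = 140 mm. It lies in the tray on a handle face, axis level, 11 mm above the bench.
- rod_tip (a point): Outermost point of the rod's round end, 140 mm from the middle of the handle.
- bottle_a: Bystander: amber bottle, r 30, 125 mm high; origin at the centre of its underside.
- bottle_b: Bystander: amber bottle, r 26, 110 mm high; origin at the centre of its underside.
- dropper: Bystander: small amber dropper bottle, r 17, 70 mm high; origin at the centre of its underside.
- beaker: Bystander: glass beaker, r 30, 75 mm high; origin at the centre of its underside.
- packet: Bystander: red packet 55 x 38 x 30 mm; origin at the centre of its underside.
- bung: Bystander: rubber bung, r 14, 22 mm high, standing in a corner of the tool tray; origin at the centre of its underside.
- jar: Bystander: white plastic jar with blue lid, r 24, 55 mm high; origin at the centre of its underside.
- throw_pivot (a point): Point on the pin's axis (level, along the lift's x) in the plane where the arm swings, 36 mm to the lift's -x side of the pawl, outside the plate. The arm starts here: with pawl at 0 it points to the lift's -y and 0.60 rad above level; it is thrown up and over towards the lift's +y. Hub 18 mm across.

How it is judged:
On the way, in this order (a step that is already met when the one before it is completed fails the run):
1. the cover slid aside off the button (value of joint cover above 0.05 m), for 0.1 s.
2. the stop button pressed, cover aside (value of joint stop above 0.0035 m and value of joint cover above 0.05 m), for 0.05 s.
3. the cover shut again (value of joint cover below 0.006 m), for 0.1 s.
4. the pawl's arm lifted by the rod (contact force between rod and throw_arm above 0.2 N and value of joint pawl above 0.5 rad), for 0.02 s.
5. the pawl thrown over and staying over (value of joint pawl above 1.4 rad), for 0.2 s.
6. the heater lowered to the bottom stop, pawl still over (value of joint carriage below 0.005 m and value of joint pawl above 1.4 rad), for 0.2 s.
At the end, for the whole second after the job is handed in: Cover within 6 mm of shut; pawl thrown over (joint above 1.4 rad); carriage within 5 mm of its bottom stop; the rod at rest, lying on the floor of the tray between its walls (handle middle and tip less than 18 mm above the bench) (all of step 6 and value of joint cover below 0.006 m and x of rod in the frame of tray between -0.056 and 0.056 m and x of rod_tip in the frame of tray between -0.061 and 0.061 m and y of rod in the frame of tray between -0.12 and 0.12 m and y of rod_tip in the frame of tray between -0.122 and 0.122 m and height (world z) of each of rod, rod_tip below 0.018 m and linear speed of rod below 0.02 m/s); the robot touches nothing.
It fails at once if the hand or arm touches the pawl's weighted arm (contact force between any of the fingers, the arm and throw_arm above 0.5 N).
It fails at once if the heater drops or is rammed down (faster than 0.2 m/s) (velocity of joint carriage below -0.2 m/s).
It fails at once if the flask is touched (contact force between anything else and flask above 1 N).
It fails at once if a bystander is moved more than 30 mm or tipped over (distance of any of bottle_a, bottle_b, dropper, beaker, packet, bung, jar from where it was at the start of the episode above 0.03 m or angle between any of bottle_a, bottle_b, dropper, beaker, packet, bung, jar's own z axis and vertical above 0.5 rad).
It also fails if it takes over 72 s, if anything falls off the work surface, if the arm or the gripper's body presses on something with over 40 N, if the wrist force passes 120 N, or if a joint passes its speed limit or range.

## Working session

There is one attempt and no reset: what is moved stays moved. The work goes in short steps, Python scripts to look and compute and a shell command to move; the robot and the scene stay as the last step left them, time stands still between calls to the robot, and variables do not carry over. Pictures are saved under pics/ and viewed, at most 10 in all, crops included, and the job is handed in when it is done.

```bash
ls; mkdir -p pics
python3 - <<'E'
from plant import ctrl
import cv2,numpy as np
s=ctrl.get_state();print(s)
for n in ["side","top","wrist"]:
    c=ctrl.read_camera(n);cv2.imwrite(f"pics/{n}0.png",c["pixels"][:,:,::-1])
    print(n,c["camera_matrix"],c["xyz"],c["orientation"])
a=[cv2.imread(f"pics/{n}0.png") for n in ["side","top"]]
E
```

```text
inch.py
pics
plant.py
{'time': 0.0, 'qpos': array([-1.37502109e+00,  2.87188776e-01,  1.57816589e+00, -3.04845462e-05,
        1.27859222e+00, -1.49994024e-01]), 'dq': array([-6.70144285e-04,  1.62882727e-03,  5.19998472e-04,  1.93756693e-03,
        1.33707758e-03,  1.51068656e-05]), 'joint_efforts': array([-2.87002777e-04, -4.05978978e+01, -2.92627627e+01, -1.56793608e-04,
        5.81565168e-03,  4.47325590e-06]), 'eef_pos': array([ 0.22866787, -0.63439487,  0.22993778]), 'tcp_rot': array([ 9.85091198e-01,  1.72028911e-01, -4.15297219e-05, -1.17647390e-03]), 'contact_force': array([-0.78895866, -0.41678265, -0.59789556]), 'wrist_torque': array([ 0.04392799,  0.00246845, -0.00660731]), 'finger_force': 0.0, 'opening': 1.0000857991927528}
side [[441.39543939   0.         251.77201027]
 [  0.         441.39543939 192.41318965]
 [  0.           0.           1.        ]] [-0.23029227  0.81469901  0.73343963] [-0.33373943  0.79393241 -0.47022604  0.19281285]
top [[428.86564942   0.         252.28946933]
 [  0.         428.86564942 192.53256677]
 [  0.           0.           1.        ]] [0.26064183 0.04660574 1.45702768] [-0.69062764  0.71554223 -0.07277607  0.07573921]
wrist [[297.31863964   0.         257.14660901]
 [  0.         297.31863964 188.13134265]
 [  0.           0.           1.        ]] [ 0.30693248 -0.60570331  0.37237008] [ 0.80717203 -0.56718519 -0.09457042  0.1335317 ]
```
View pics/side0.png

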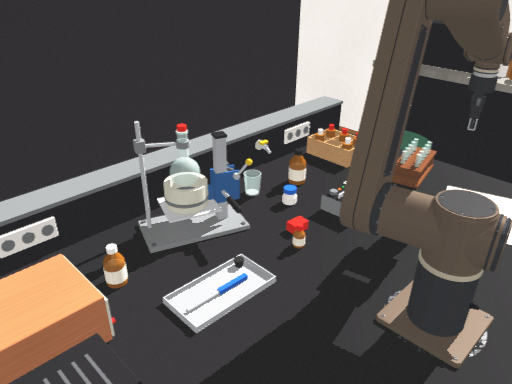

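View pics/top0.png

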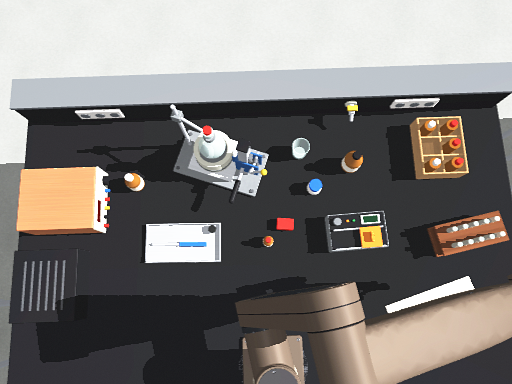

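The side view shows the lift at about (195,200), with the yellow ball at (249,162). The tray is at (220,290), with the rod's blue handle at (233,284) and its tip to the left. The top view shows the controller at (357,231) with the cover at (371,237), the rod at (180,244), the bung at (212,230), and the lift around (240,165).

Create h.py:
```python
from plant import ctrl
import cv2,numpy as np
from scipy.spatial.transform import Rotation as R
def shot(n,save=None):
    c=ctrl.read_camera(n);c["n"]=n
    if save: cv2.imwrite(save,c["pixels"][:,:,::-1])
    return c
def ray(c,uv):
    K=c["camera_matrix"];x=(uv[0]-K[0,2])/K[0,0];y=(uv[1]-K[1,2])/K[1,1]
    if c["n"]=="wrist":
        t=np.hypot(x,y)+1e-12;d=np.array([x/t*np.sin(t),y/t*np.sin(t),np.cos(t)])
    else: d=np.array([x,y,1.])
    d=R.from_quat(c["orientation"]).apply(d);return d/np.linalg.norm(d)
def plane(c,uv,z):
    d=ray(c,uv);o=np.array(c["xyz"]);return o+d*(z-o[2])/d[2]
def tri(cs,uvs):
    A=np.zeros((3,3));b=np.zeros(3);L=[]
    for c,u in zip(cs,uvs):
        d=ray(c,u);P=np.eye(3)-np.outer(d,d);A+=P;b+=P@np.array(c["xyz"]);L.append((P,np.array(c["xyz"])))
    p=np.linalg.solve(A,b);return p,max(np.linalg.norm(P@(p-o)) for P,o in L)
def proj(c,p):
    v=R.from_quat(c["orientation"]).inv().apply(np.array(p)-c["xyz"]);K=c["camera_matrix"]
    if c["n"]=="wrist":
        r=np.hypot(v[0],v[1]);t=np.arctan2(r,v[2]);x,y=v[:2]/r*t
    else: x,y=v[:2]/v[2]
    return np.array([K[0,0]*x+K[0,2],K[1,1]*y+K[1,2]])
def mask(c,lo,hi,roi=None):
    m=cv2.inRange(cv2.cvtColor(c["pixels"],cv2.COLOR_RGB2HSV),np.array(lo),np.array(hi))
    if roi: z=np.zeros_like(m);x0,y0,x1,y1=roi;z[y0:y1,x0:x1]=m[y0:y1,x0:x1];m=z
    return m
def blobs(m,amin=8):
    n,l,s,ce=cv2.connectedComponentsWithStats(m);
    return [(s[i,4],ce[i].round(1).tolist(),s[i,:4].tolist(),cv2.minAreaRect(np.argwhere(l==i)[:,::-1].astype(np.float32))) for i in range(1,n) if s[i,4]>=amin]
def delta(p,rv=None):
    "world target TCP position -> shift in tool axes now"
    s=ctrl.get_state();T=R.from_quat(s["tcp_rot"]);return T.inv().apply(np.array(p)-s["eef_pos"]).round(4)
```

Run:
```python
from h import *
t=shot("top");s=shot("side")
for nm,lo,hi,rt,rs in [("blue",(100,150,80),(130,255,255),(140,140,330,260),(130,120,300,310)),("yellow",(20,120,120),(35,255,255),(180,140,400,260),(200,120,300,200)),("orange",(8,120,120),(22,255,255),(320,200,400,260),(300,150,420,230)),("red",(0,150,100),(6,255,255),(180,110,300,260),(150,110,320,250))]:
    for c,r in((t,rt),(s,rs)):
        for b in blobs(mask(c,lo,hi,r)): print(nm,c["n"],b[:3],np.round(b[3][0],1),np.round(b[3][1],1),round(b[3][2],1))
w=shot("wrist")
im=np.hstack([cv2.resize(t["pixels"][120:270,140:280],(400,428),interpolation=2),cv2.resize(t["pixels"][190:265,320:390],(400,428),interpolation=2)])
cv2.imwrite("pics/crop1.png",im[:,:,::-1])
```

```text
blue top (np.int32(40), [257.0, 156.5], [251, 152, 11, 12]) [255.5 157.5] [11.8  7.9] 16.7
blue top (np.int32(144), [243.2, 164.7], [232, 156, 26, 16]) [243.  165.7] [28.1 10.1] 24.2
blue top (np.int32(132), [315.1, 184.5], [309, 179, 13, 13]) [315. 185.] [12. 12.] 90.0
blue top (np.int32(104), [192.5, 243.5], [180, 242, 26, 4]) [192.5 243.5] [ 3. 25.] 90.0
blue side (np.int32(10), [231.4, 165.6], [229, 165, 5, 3]) [231. 166.] [2. 4.] 90.0
blue side (np.int32(676), [223.1, 185.2], [209, 169, 30, 33]) [223.5 185. ] [32. 29.] 90.0
blue side (np.int32(118), [289.4, 188.6], [283, 184, 14, 10]) [289.5 188.5] [ 9. 13.] 90.0
blue side (np.int32(195), [232.2, 283.5], [218, 274, 29, 21]) [232.4 283.4] [ 6.3 32. ] 59.7
yellow top (np.int32(32), [263.6, 171.8], [261, 169, 6, 7]) [263.5 172. ] [6. 5.] 90.0
yellow top (np.int32(311), [371.9, 236.3], [360, 226, 23, 22]) [371.  236.2] [20.7 20. ] 82.4
yellow side (np.int32(36), [263.4, 141.8], [259, 139, 10, 6]) [263.4 141.7] [4.1 9.2] 71.6
yellow side (np.int32(43), [248.6, 161.2], [245, 158, 8, 8]) [248.5 161. ] [6.4 6.4] 45.0
orange top (np.int3
[... 443 characters left out ...]
nge side (np.int32(15), [398.5, 159.7], [397, 157, 4, 6]) [398.5 159.5] [2.2 5.8] 26.6
orange side (np.int32(21), [417.0, 169.2], [413, 167, 7, 5]) [416. 169.] [4. 6.] 90.0
orange side (np.int32(18), [417.8, 183.0], [415, 179, 5, 8]) [418.2 182.8] [2.8 7.2] 33.7
red top (np.int32(66), [206.6, 129.8], [203, 125, 8, 10]) [206.5 129.5] [9. 7.] 90.0
red top (np.int32(210), [284.9, 223.7], [276, 218, 18, 13]) [284.5 224. ] [12. 17.] 90.0
red top (np.int32(26), [268.0, 239.5], [266, 237, 5, 6]) [268.  239.5] [5. 4.] 90.0
red side (np.int32(70), [181.3, 126.7], [176, 123, 11, 8]) [181.  126.5] [ 7. 10.] 90.0
red side (np.int32(285), [296.7, 224.1], [286, 216, 23, 18]) [296.7 223.9] [15.3 23.3] 76.0
```

View pics/crop1.png

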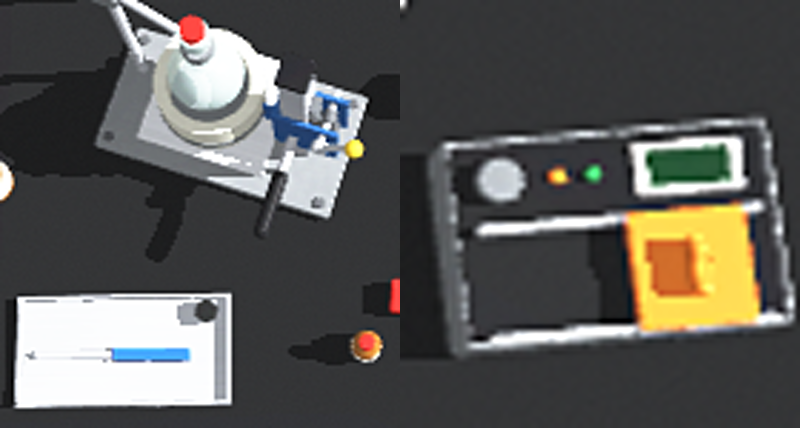

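View pics/wrist0.png

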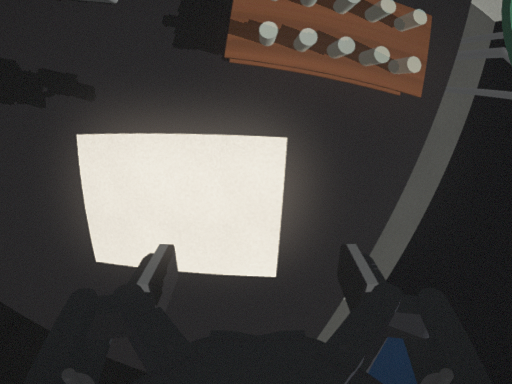

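The crop shows the cover's bright plate at right, with the tab's shaded face at crop (672,268) and its bright top edge near (706,268). The tray corners and rod are also clear, and the lift is yawed by about -16°. The wrist picture shows only the paper and rack.

Run:
```python
from h import *
t=shot("top");s=shot("side")
L=lambda x,y:(140+x*.35,120+y*150/428);C=lambda x,y:(320+(x-400)*.175,190+y*75/428)
P=lambda uv,z:plane(t,uv,z).round(3)
for q in [(445,147),(765,118),(795,318),(465,355)]: print("ctrl",P(C(*q),.06))
print("tab",P(C(706,268),.09))
for q in [(17,297),(231,293),(231,405),(14,407)]: print("tray",P(L(*q),.018))
print("rod h",P((193,244),.011),"ends",P(L(188,354),.011),P(L(112,354),.011),P(L(26,355),.011))
for q in [(150,35),(97,145),(367,97),(327,215)]: print("base",P(L(*q),.015))
b=tri([t,s],[(263.7,172),(248.5,161.2)]);print("ball",b)
print("handle end top ~",P(L(265,230),.15))
for n,u,z in [("dropper",(268,239.5),.07),("packet",(284.7,223.9),.03),("jar",(315,184.6),.055),("beaker",(300,147),.07)]: print(n,P(u,z))
```

```text
ctrl [ 0.472 -0.198  0.06 ]
ctrl [ 0.482 -0.384  0.06 ]
ctrl [ 0.367 -0.389  0.06 ]
ctrl [ 0.353 -0.201  0.06 ]
tab [ 0.394 -0.333  0.09 ]
tray [0.472 0.411 0.018]
tray [0.468 0.157 0.018]
tray [0.336 0.16  0.018]
tray [0.343 0.412 0.018]
rod h [0.4   0.253 0.011] ends [0.398 0.21  0.011] [0.401 0.299 0.011] [0.404 0.401 0.011]
base [0.795 0.252 0.015]
base [0.656 0.317 0.015]
base [ 0.705 -0.014  0.015]
base [0.559 0.04  0.015]
ball (array([0.59120118, 0.01043293, 0.20061255]), np.float64(0.00010582109802440183))
handle end top ~ [0.516 0.109 0.15 ]
dropper [0.4   0.002 0.07 ]
packet [ 0.454 -0.057  0.03 ]
jar [ 0.58  -0.164  0.055]
beaker [ 0.708 -0.119  0.07 ]
```

```bash
python3 inch.py '[[0.043,-0.043,0.006,0,0,0.06,1],[0.086,-0.086,0.012,0,0,0.12,1],[0.13,-0.129,0.018,0,0,0.18,1],[0.173,-0.172,0.024,0,0,0.24,0.5],[0.216,-0.2145,0.03,0,0,0.28,0.5],[0.216,-0.2145,0.03,0,0,0.28,0.4]]' 40
python3 - <<'E'
from h import *
w=shot("wrist","pics/w1.png");np.save("w1.npy",w,allow_pickle=True)
for b in blobs(mask(w,(8,120,60),(35,255,255)),30): print(b[:3],np.round(b[3][0],1),np.round(b[3][1],1),b[3][2])
print(w["xyz"],proj(w,(.394,-.333,.09)),R.from_quat(w["orientation"]).as_matrix().round(2).tolist())
E
```

```text
time: 1.15
eef_pos: [0.3604, -0.3563, 0.2007]
tcp_rot: [0.999, 0.035, -0.0, -0.001]
contact_force: [-0.7, -0.1, 0.6]
opening: 0.407
finger_force: 0.0
(np.int32(79), [165.2, 76.5], [160, 72, 11, 10]) [165.   76.5] [9.2 9.2] 45.0
(np.int32(5301), [232.1, 138.2], [195, 102, 75, 74]) [231.7 138.4] [74.5 72.4] 1.0416266918182373
(np.int32(45), [21.8, 124.0], [18, 115, 7, 21]) [ 21.5 124.7] [20.1  5.1] 84.2894058227539
(np.int32(199), [3.8, 129.1], [0, 117, 10, 25]) [  4.5 129. ] [24.  9.] 90.0
(np.int32(39), [438.2, 124.9], [429, 122, 19, 6]) [438.  124.5] [ 5. 18.] 90.0
(np.int32(2379), [465.6, 154.7], [433, 123, 79, 63]) [472.3 152.6] [57.5 83.2] 83.04703521728516
(np.int32(520), [447.2, 204.8], [432, 195, 39, 21]) [449.3 202.5] [18.8 38.8] 78.69007110595703
[ 0.4433528  -0.3498063   0.34294401] [233.9264153  146.17725985] [[0.07, -0.94, -0.32], [-1.0, -0.07, -0.02], [-0.0, 0.32, -0.95]]
```

View pics/w1.png

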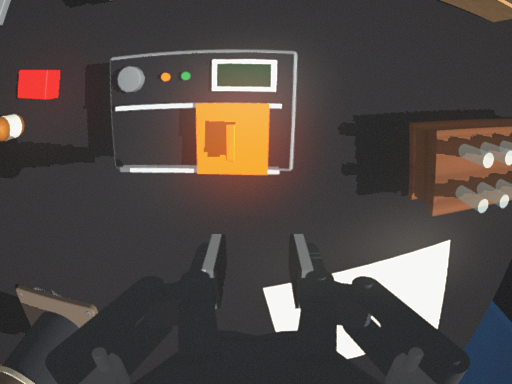

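The wrist picture shows the cover square with the image axes, spanning (195..270, 102..176). The tab is near (231,141), and the dark patch at (213,140) is its shadow.

Run:
```python
from h import *
w=np.load("w1.npy",allow_pickle=True).item()
g=w["pixels"].astype(int).sum(2)
print("rows141",list(zip(range(198,246),g[141,198:246])))
print("cols231",list(zip(range(116,166),g[116:166,231])))
t=shot("top");
for z in (.07,.073): print(plane(w,(232,138.5),z).round(4))
m=mask(t,(8,100,80),(35,255,255),(355,220,390,260));print(blobs(m))
print(t["pixels"].astype(int).sum(2)[237,358:388])
```

```text
rows141 [(198, np.int64(491)), (199, np.int64(483)), (200, np.int64(482)), (201, np.int64(482)), (202, np.int64(484)), (203, np.int64(481)), (204, np.int64(460)), (205, np.int64(363)), (206, np.int64(352)), (207, np.int64(351)), (208, np.int64(349)), (209, np.int64(352)), (210, np.int64(346)), (211, np.int64(353)), (212, np.int64(354)), (213, np.int64(354)), (214, np.int64(355)), (215, np.int64(362)), (216, np.int64(356)), (217, np.int64(355)), (218, np.int64(352)), (219, np.int64(361)), (220, np.int64(356)), (221, np.int64(362)), (222, np.int64(361)), (223, np.int64(354)), (224, np.int64(365)), (225, np.int64(371)), (226, np.int64(452)), (227, np.int64(479)), (228, np.int64(478)), (229, np.int64(482)), (230, np.int64(483)), (231, np.int64(489)), (232, np.int64(486)), (233, np.int64(495)), (234, np.int64(515)), (235, np.int64(486)), (236, np.int64(486)), (237, np.int64(482)), (238, np.int64(485)), (239, np.int64(485)), (240, np.int64(487)), (241, np.int64(486)), (242, np.int64(481)), (243, np.int64(487)), (244, np.int64(490)), (245, np.int64(488))]
cols231 [(116, np.int64(495)), (117
[... 706 characters left out ...]
np.int64(484)), (150, np.int64(486)), (151, np.int64(483)), (152, np.int64(486)), (153, np.int64(485)), (154, np.int64(478)), (155, np.int64(485)), (156, np.int64(485)), (157, np.int64(484)), (158, np.int64(480)), (159, np.int64(477)), (160, np.int64(473)), (161, np.int64(452)), (162, np.int64(477)), (163, np.int64(478)), (164, np.int64(472)), (165, np.int64(473))]
[ 0.3973 -0.3295  0.07  ]
[ 0.3978 -0.3297  0.073 ]
[(np.int32(424), [369.9, 235.8], [359, 225, 23, 23], ((370.5846252441406, 236.17694091796875), (21.085905075073242, 21.706077575683594), 82.87498474121094))]
[ 79  63 201 456 520 498 284 296 294 297 300 291 246 373 540 521 528 508
 508 509 508 510 516 501 104 132 135 137 134 123]
```

Run:
```python
from h import *
w=np.load("w1.npy",allow_pickle=True).item();t=shot("top")
print(tri([w,t],[(230.3,142),(372.5,236.9)]),plane(w,(230.3,142),.091))
p=plane(w,(230.3,142),.091)
print(ctrl.get_state()["tcp_rot"],ctrl.get_state()["eef_pos"]);print(delta(p+[0,0,.05]),delta(p-[0,0,.015]))
```

```text
(array([ 0.39584268, -0.33016371,  0.08653813]), np.float64(0.0012644505520773039)) [ 0.39766274 -0.32974996  0.091     ]
[9.99454592e-01 3.30157465e-02 1.77660523e-04 6.69550120e-04] [ 0.35940528 -0.36064991  0.20187144]
[ 0.0402 -0.0284  0.0608] [ 0.0402 -0.0285  0.1258]
```

```bash
python3 inch.py '[[0.04,-0.0285,0.03,0,0,0,0.4],[0.04,-0.0285,0.08,0,0,0,0.4],[0.04,-0.0285,0.123,0,0,0,0.4],[0.04,-0.0285,0.123,0,0,0,0.4],[0.04,-0.0285,0.123,0,0,0,0],[0.04,-0.0285,0.123,0,0,0,0],[0.04,-0.0285,0.123,0,0,0,0],[0.04,-0.0285,0.123,0,0,0,0]]' 40
```

```text
time: 2.3
eef_pos: [0.3971, -0.3293, 0.0786]
tcp_rot: [0.999, 0.033, -0.0, 0.0]
contact_force: [-3.4, -1.3, 1.8]
opening: 0.078
finger_force: 43.6
```

```bash
python3 inch.py '[[0,-0.02,0,0,0,0,0],[0,-0.04,0,0,0,0,0],[0,-0.06,0,0,0,0,0],[0,-0.074,0,0,0,0,0],[0,-0.074,0,0,0,0,0]]'; python3 inch.py '[[0,0,0,0,0,0,0.3],[0,0,0,0,0,0,0.3],[0,0,-0.03,0,0,0,0.3],[0,0,-0.06,0,0,0,0],[0,0,-0.06,0,0,0,0]]'
python3 - <<'E'
from h import *
w=shot("wrist","pics/w2.png");np.save("w2.npy",w,allow_pickle=True)
for b in blobs(mask(w,(0,150,80),(5,255,255)),30)+blobs(mask(w,(172,150,80),(180,255,255)),30)+blobs(mask(w,(8,120,60),(35,255,255)),900): print(b[:3])
b=[b for b in blobs(mask(w,(0,150,80),(5,255,255)),30)]
s=ctrl.get_state();print(s["eef_pos"],proj(w,(.396,-.33,.068)))
E
```

```text
time: 2.92
eef_pos: [0.3935, -0.2574, 0.0787]
tcp_rot: [0.999, 0.034, 0.002, 0.005]
contact_force: [1.5, -12.8, -8.3]
opening: 0.078
finger_force: 42.6
time: 3.55
eef_pos: [0.3937, -0.2557, 0.1407]
tcp_rot: [0.999, 0.033, 0.002, 0.002]
contact_force: [0.5, -0.3, 0.1]
opening: -0.001
finger_force: 0.0
(np.int32(2210), [70.4, 111.9], [42, 92, 58, 43])
(np.int32(265), [7.4, 174.2], [0, 165, 17, 20])
(np.int32(638), [349.9, 199.6], [336, 186, 29, 29])
(np.int32(7126), [259.2, 199.5], [214, 160, 93, 84])
[ 0.39283721 -0.25493389  0.13890919] [349.78087835 202.94509533]
```

Run:
```python
from h import *
w=np.load("w2.npy",allow_pickle=True).item()
t=shot("top")
m=blobs(mask(t,(0,120,80),(7,255,255),(355,222,390,255)),5);print([b[:3] for b in m])
p=plane(w,(349.9,199.6),.068);print(p, delta(p))
if m: print(tri([w,t],[(349.9,199.6),m[0][1]]))
```

```text
[]
[ 0.39886538 -0.32958697  0.068     ] [0.0017 0.0755 0.0696]
```

```bash
python3 inch.py '[[0.002,0.038,0,0,0,0,0],[0.002,0.0755,0.01,0,0,0,0],[0.002,0.0755,0.055,0,0,0,0],[0.002,0.0755,0.064,0,0,0,0],[0.002,0.0755,0.07,0,0,0,0],[0.002,0.0755,0.075,0,0,0,0],[0.002,0.0755,0.077,0,0,0,0],[0.002,0.0755,0.077,0,0,0,0]]'
```

```text
time: 4.65
eef_pos: [0.3998, -0.3302, 0.063]
tcp_rot: [0.999, 0.033, 0.0, -0.0]
contact_force: [-3.1, 3.4, 6.6]
opening: 0.001
finger_force: 3.2
```

```bash
python3 inch.py '[[0,0,0.002,0,0,0,0],[0,0,0.003,0,0,0,0],[0,0,0.003,0,0,0,0]]'
python3 - <<'E'
from h import *
s=ctrl.get_state();print(s["contact_force"])
E
```

```text
time: 5.03
eef_pos: [0.3999, -0.3303, 0.0626]
tcp_rot: [0.999, 0.033, -0.001, -0.001]
contact_force: [-7.8, 8.4, 20.6]
opening: 0.003
finger_force: 10.3
[-7.84420793  8.3738972  20.56727752]
```

```bash
python3 inch.py '[[0,0,-0.055,0,0,0,0.4],[0,-0.036,-0.06,0,0,0,0.4],[-0.003,-0.0735,-0.06,0,0,0,0.4],[-0.003,-0.0735,-0.05,0,0,0,0.4],[-0.003,-0.0735,-0.019,0,0,0,0.4],[-0.003,-0.0735,-0.019,0,0,0,0],[-0.003,-0.0735,-0.019,0,0,0,0],[-0.003,-0.0735,-0.019,0,0,0,0],[-0.003,-0.0735,-0.019,0,0,0,0]]'
```

```text
time: 6.15
eef_pos: [0.392, -0.2577, 0.0775]
tcp_rot: [0.999, 0.032, 0.001, 0.001]
contact_force: [2.5, -2.1, -2.0]
opening: 0.075
finger_force: 43.4
```

```bash
python3 inch.py '[[0,0.02,0,0,0,0,0],[0,0.04,0,0,0,0,0],[0,0.06,0,0,0,0,0],[0,0.075,0,0,0,0,0],[0,0.076,0,0,0,0,0],[0,0.076,0,0,0,0,0]]'; python3 inch.py '[[0,-0.001,0,0,0,0,0.3],[0,-0.001,0,0,0,0,0.3],[0,0,-0.04,0,0,0,0.5],[0,0,-0.1,0,0,0,0.5],[0,0,-0.16,0,0,0,0.5],[0,0,-0.16,0,0,0,0.5]]'
python3 - <<'E'
from h import *
w=shot("wrist","pics/w3.png")
print([b[:3] for b in blobs(mask(w,(8,120,60),(35,255,255)),900)],[b[:3] for b in blobs(mask(w,(0,150,80),(5,255,255)),30)])
print([plane(w,b[1],.072) for b in blobs(mask(w,(8,120,60),(35,255,255)),900)])
E
```

```text
time: 6.9
eef_pos: [0.3957, -0.3317, 0.0774]
tcp_rot: [0.999, 0.033, -0.002, -0.003]
contact_force: [-4.3, 7.9, 10.7]
opening: 0.079
finger_force: 45.0
time: 7.65
eef_pos: [0.399, -0.3362, 0.2443]
tcp_rot: [0.999, 0.033, 0.004, 0.006]
contact_force: [-0.3, -0.8, 0.3]
opening: 0.504
finger_force: 0.0
[(np.int32(3722), [250.8, 169.3], [220, 140, 64, 60]), (np.int32(1917), [458.0, 174.9], [420, 147, 92, 55])] [(np.int32(246), [502.3, 16.2], [493, 8, 19, 17]), (np.int32(1147), [64.6, 111.2], [44, 97, 42, 31]), (np.int32(143), [17.8, 156.0], [12, 150, 13, 14])]
[array([ 0.39769204, -0.33075067,  0.072     ]), array([ 0.41109983, -0.60200249,  0.072     ])]
```

```bash
python3 inch.py '[[0.02,-0.056,-0.01,0,0,-0.167,0.5],[0.04,-0.112,-0.02,0,0,-0.334,0.5],[0.06,-0.168,-0.03,0,0,-0.5,0.5],[0.075,-0.224,-0.036,0,0,-0.667,0.5],[0.085,-0.28,-0.036,0,0,-0.834,0.5],[0.085,-0.336,-0.036,0,0,-1.0,0.5],[0.08,-0.392,-0.036,0,0,-1.167,0.5],[0.07,-0.448,-0.036,0,0,-1.334,0.5],[0.065,-0.505,-0.036,0,0,-1.506,0.5],[0.065,-0.505,-0.036,0,0,-1.506,0.5]]'
python3 - <<'E'
from h import *
s=ctrl.get_state();print(s["qpos"].round(3))
w=shot("wrist","pics/w4.png");np.save("w4.npy",w,allow_pickle=True)
for p in [(.591,.01,.2),(.4,.253,.011),(.404,.401,.011)]: print(proj(w,p))
print([b[:3] for b in blobs(mask(w,(100,150,60),(130,255,255)),30)]);print([b[:3] for b in blobs(mask(w,(20,120,100),(35,255,255)),30)])
E
```

```text
time: 8.95
eef_pos: [0.4266, 0.1781, 0.2711]
tcp_rot: [0.704, 0.71, -0.001, -0.001]
contact_force: [0.2, -0.8, -0.7]
opening: 0.5
finger_force: 0.0
[ 0.175 -0.229  2.031  0.     1.343  0.167]
[400.03873051 337.50017099]
[238.40898515  96.77616347]
[242.23874416  -8.70004503]
[(np.int32(221), [238.0, 115.1], [234, 96, 9, 34]), (np.int32(33), [464.2, 267.0], [462, 264, 6, 8]), (np.int32(100), [424.6, 291.6], [414, 275, 22, 32]), (np.int32(157), [344.9, 343.8], [340, 335, 12, 19])]
[(np.int32(479), [13.3, 367.0], [0, 341, 27, 43])]
```

View pics/w4.png

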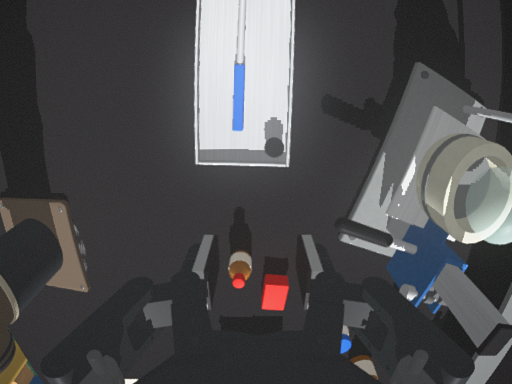

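The wrist picture shows the rod handle from (238,131) to (239,63) with its tip above, and the bung at (274,146). The carriage's black handle runs from (343,224) to (390,244), and the ball is hidden by the finger.

Run:
```python
from h import *
w=np.load("w4.npy",allow_pickle=True).item();t=shot("top");s=shot("side","pics/s2.png")
m=mask(w,(95,100,40),(135,255,255),(215,40,265,150));b=blobs(m,20);print([(x[:3],x[3]) for x in b])
print(plane(w,(238.2,131),.016),plane(w,(239.2,63),.016),plane(w,(241,20),.014))
mt=blobs(mask(t,(95,100,60),(135,255,255),(160,235,215,252)));print(mt[0][:3])
print(tri([w,t],[(238.7,97),mt[0][1]]))
sd=blobs(mask(s,(95,100,60),(135,255,255),(205,265,260,300)));print(sd[0][:3],tri([w,s],[(238.7,97),sd[0][1]]))
print("bung",plane(w,(274,146),.022))
print("handle free end",tri([w,t],[(341,224),(231.5,202.5)]))
for z in (.1,.12,.14,.16): print(z,plane(w,(341,224),z),plane(t,(231.5,202.5),z))
print(delta((.4005,.253,.1)))
```

```text
[((np.int32(664), [238.3, 97.0], [233, 64, 12, 67]), ((238.11695861816406, 97.10748291015625), (10.304221153259277, 66.02972412109375), 1.9749339818954468))]
[0.39993789 0.20696114 0.016     ] [0.40125007 0.29841054 0.016     ] [0.40302603 0.35807404 0.014     ]Traceback (most recent call last):
  File "<stdin>", line 5, in <module>
IndexError: list index out of range
```

Run:
```python
from h import *
w=np.load("w4.npy",allow_pickle=True).item();t=shot("top");s=shot("side")
print(tri([w,t],[(238.3,97),(192.5,243.5)]),tri([w,s],[(238.3,97),(232.2,283.5)]))
print("bung",plane(w,(274,146),.022))
print("handle free end",tri([w,t],[(341,224),(231.5,202.5)]))
p=np.array([.4007,.2527,.1]);print(delta(p),delta(p-[0,0,.093]))
```

```text
(array([0.40052153, 0.2529675 , 0.02151726]), np.float64(3.220026275432929e-05)) (array([0.39968434, 0.25248487, 0.01104136]), np.float64(0.0002738794444928321))
bung [0.4480791  0.18787304 0.022     ]
handle free end (array([0.52067458, 0.11538984, 0.11133413]), np.float64(0.0027101894208991194))
[ 0.0788 -0.0277  0.1725] [ 0.0788 -0.0276  0.2655]
```

```bash
python3 inch.py '[[0.04,-0.014,0.05,0,0,0.03,0.5],[0.0788,-0.0277,0.1,0,0,0.03,0.5],[0.0788,-0.0277,0.16,0,0,0.03,0.5],[0.0788,-0.0277,0.22,0,0,0.03,0.5],[0.0788,-0.0277,0.25,0,0,0.03,0.5],[0.0788,-0.0277,0.25,0,0,0.03,0.5]]'; python3 -c "
from h import *
print(ctrl.get_state()['eef_pos'],delta((.4007,.2527,.007)))"
```

```text
time: 9.95
eef_pos: [0.3988, 0.2519, 0.0207]
tcp_rot: [0.718, 0.696, -0.003, -0.001]
contact_force: [-0.9, 0.0, 2.2]
opening: 0.508
finger_force: 0.0
[0.39878048 0.25191852 0.02066519] [0.0009 0.002  0.0137]
```

```bash
python3 inch.py '[[0.001,0.002,0.007,0,0,0,0.5],[0.001,0.002,0.0135,0,0,0,0.5],[0.001,0.002,0.0135,0,0,0,0.5],[0.001,0.002,0.0135,0,0,0,0],[0.001,0.002,0.0135,0,0,0,0],[0.001,0.002,0.0135,0,0,0,0],[0.001,0.002,0.0135,0,0,0,0],[0.001,0.002,0.0135,0,0,0,0]]' 80
```

```text
time: 10.95
eef_pos: [0.4031, 0.2552, 0.0107]
tcp_rot: [0.717, 0.697, 0.0, 0.0]
contact_force: [-0.5, -0.5, 6.8]
opening: 0.134
finger_force: 79.7
```

```bash
python3 inch.py '[[0,0,-0.02,0,0,0,0],[0,0,-0.06,0,0,0,0],[0,0,-0.12,0,0,0,0],[0,0,-0.18,0,0,0,0],[0,0,-0.24,0,0,0,0],[0,0,-0.25,0,0,0,0]]' && python3 inch.py '[[-0.018,0.004,0,0,0,0.187,0],[-0.036,0.008,0,0,0,0.374,0],[-0.054,0.012,0,0,0,0.56,0],[-0.072,0.016,0,0,0,0.748,0],[-0.09,0.02,0,0,0,0.935,0],[-0.107,0.024,0,0,0,1.12,0],[-0.125,0.028,0,0,0,1.309,0],[-0.143,0.032,0,0,0,1.496,0],[-0.161,0.036,0,0,0,1.683,0],[-0.179,0.04,0,0,0,1.87,0]]'
python3 - <<'E'
from h import *
t=shot("top","pics/t5.png");s=shot("side","pics/s5.png");w=shot("wrist","pics/w5.png")
np.save("v5.npy",[t,s,w],allow_pickle=True)
q=ctrl.get_state();print(q["eef_pos"],q["tcp_rot"],q["qpos"].round(2))
w4=np.load("w4.npy",allow_pickle=True).item()
print("base",plane(w4,(415,63),.015),plane(w4,(340,238),.015))
im=np.vstack([np.hstack([cv2.resize(c["pixels"][y:y+100,x:x+133],(400,300),interpolation=cv2.INTER_CUBIC) for c,x,y in r]) for r in [[(t,180,125),(s,160,115)],[(w,170,60),(w,200,160)]]])
cv2.imwrite("pics/c5.png",im[:,:,::-1])
E
```

```text
time: 11.7
eef_pos: [0.4046, 0.2558, 0.2651]
tcp_rot: [0.717, 0.697, 0.005, 0.002]
contact_force: [0.0, -0.1, -1.4]
opening: 0.129
finger_force: 78.9
time: 12.95
eef_pos: [0.4364, 0.0743, 0.2575]
tcp_rot: [0.986, -0.166, -0.002, 0.0]
contact_force: [-0.1, 0.1, -1.2]
opening: 0.129
finger_force: 78.9
[0.43659389 0.07455494 0.25802221] [ 9.86668148e-01 -1.62737023e-01 -1.62004790e-03 -4.20920078e-05] [-0.06 -0.27  2.09  0.    1.33  1.84]
base [0.65075285 0.31735494 0.015     ] [0.55588256 0.04471303 0.015     ]
```

View pics/c5.png

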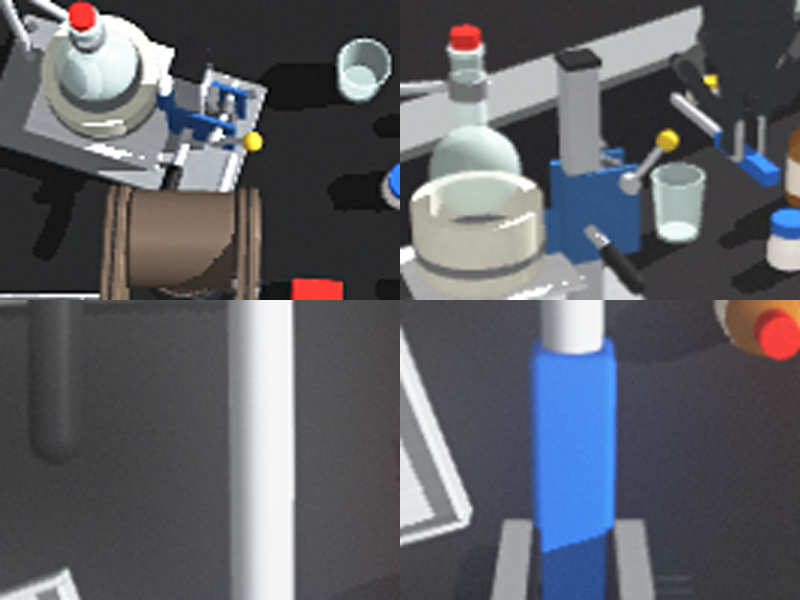

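The composite shows the rod held level in the fingers: in the side view its tip is at about (252,147) and its handle at (275,165). The ball is at side (249,162), the hub at (236,176), and the carriage handle is well below.

Run:
```python
from h import *
t,s,w=np.load("v5.npy",allow_pickle=True)
q=ctrl.get_state();e=q["eef_pos"];T=R.from_quat(q["tcp_rot"])
tip=e+T.apply([.139,0,-.004]);print("pred tip",tip,proj(w,tip),proj(t,tip),proj(s,tip),"pred butt",proj(w,e+T.apply([-.045,0,-.004])))
psi=-.335;Lf=lambda p:R.from_euler("z",-psi).apply(np.array(p)-[.6515,.075,0])
# ball
bt=blobs(mask(t,(20,120,120),(35,255,255),(240,150,275,185)),5);bs=blobs(mask(s,(20,120,120),(35,255,255),(240,150,260,172)),5)
print(bt[0][:2],bs[0][:2]);b,e_=tri([t,s],[bt[0][1],bs[0][1]]);print("ball",b,e_,Lf(b))
# hub: side ray cut with plane lift x=-.041
d=ray(s,(236,175.7));o=np.array(s["xyz"]);n=R.from_euler("z",psi).apply([1,0,0]);k=(-.041-Lf(o)[0])/(d@n);print("hub",o+k*d,Lf(o+k*d))
wp=w["pixels"].astype(int).sum(2)
print("col257",[(v,wp[v,257]) for v in range(0,140,6)])
for v in (60,100,140):
    r=np.flatnonzero(wp[v,235:285]>330)+235;print(v,r.min(),r.max())
im=np.hstack([cv2.resize(s["pixels"][130:190,230:300],(400,343),interpolation=2),cv2.resize(w["pixels"][0:100,200:316],(400,343),interpolation=2)])
cv2.imwrite("pics/c6.png",im[:,:,::-1])
```

```text
pred tip [0.56824352 0.02991477 0.26157591] [255.98318276 -23.85659479] [257.65972961 174.57193238] [249.31566157 145.56427025] pred butt [257.36268208 312.97421405]
(np.int32(32), [263.6, 171.7]) (np.int32(43), [248.6, 161.2])
ball [0.59171111 0.01032671 0.20053638] 0.0006844468522066082 [-0.03520266 -0.08073487  0.20053638]
hub [0.59990086 0.05148574 0.16527718] [-0.041      -0.03917131  0.16527718]
col257 [(0, np.int64(728)), (6, np.int64(726)), (12, np.int64(729)), (18, np.int64(729)), (24, np.int64(729)), (30, np.int64(729)), (36, np.int64(727)), (42, np.int64(725)), (48, np.int64(726)), (54, np.int64(724)), (60, np.int64(726)), (66, np.int64(723)), (72, np.int64(723)), (78, np.int64(721)), (84, np.int64(722)), (90, np.int64(720)), (96, np.int64(718)), (102, np.int64(717)), (108, np.int64(716)), (114, np.int64(716)), (120, np.int64(714)), (126, np.int64(713)), (132, np.int64(713)), (138, np.int64(711))]
60 246 267
100 246 267
140 247 267
```

View pics/c6.png

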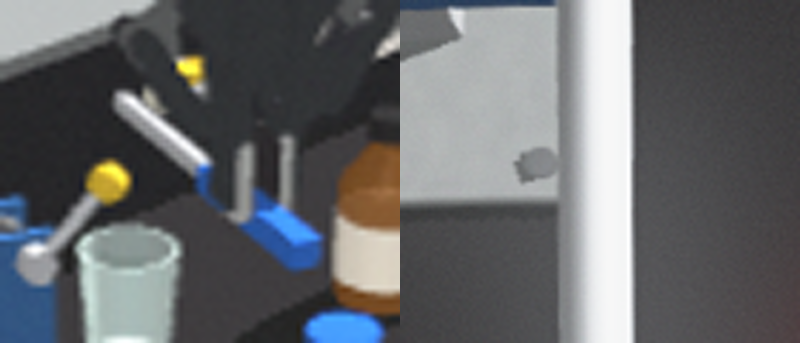

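Run:
```python
from h import *
t,s,w=np.load("v5.npy",allow_pickle=True)
q=ctrl.get_state();e=q["eef_pos"];T=R.from_quat(q["tcp_rot"])
for dz in (.004,0,-.004):
  print([proj(s,e+T.apply([x,0,dz])).round(1).tolist() for x in (.139,.132,-.04,-.047)])
psi=-.335;W=lambda p:R.from_euler("z",psi).apply(p)+[.6515,.075,0]
for p in [(-.205,-.070,.164),(-.155,-.070,.164)]: print(W(p),delta(W(p)))
```

```text
[[249.3, 148.3], [250.4, 149.2], [281.2, 174.5], [282.7, 175.7]]
[[249.3, 146.9], [250.4, 147.8], [281.3, 173.1], [282.7, 174.2]]
[[249.3, 145.6], [250.4, 146.5], [281.4, 171.6], [282.8, 172.7]]
[0.43488204 0.07628896 0.164     ] [-0.0019 -0.0011  0.094 ]
[0.48210256 0.0598505  0.164     ] [ 0.0481 -0.0007  0.0939]
```

```bash
python3 inch.py '[[-0.002,-0.001,0.04,0,0,0,0],[-0.002,-0.001,0.08,0,0,0,0],[-0.002,-0.001,0.096,0,0,0,0],[0.02,-0.001,0.096,0,0,0,0],[0.051,-0.001,0.096,0,0,0,0],[0.051,-0.001,0.096,0,0,0,0]]'
python3 - <<'E'
from h import *
s=shot("side");t=shot("top")
q=ctrl.get_state();e=q["eef_pos"];print(e);psi=-.335
Lf=lambda p:R.from_euler("z",-psi).apply(np.array(p)-[.6515,.075,0])
print("tcp lift",Lf(e),"yaw",R.from_quat(q["tcp_rot"]).as_matrix()[:,0])
im=np.hstack([cv2.resize(s["pixels"][140:210,210:280],(400,400),interpolation=2),cv2.resize(t["pixels"][140:205,220:285],(400,400),interpolation=2)])
cv2.imwrite("pics/c7.png",im[:,:,::-1])
E
```

```text
time: 13.85
eef_pos: [0.4878, 0.0592, 0.1647]
tcp_rot: [0.987, -0.163, 0.001, -0.0]
contact_force: [-0.1, 0.0, -0.4]
opening: 0.129
finger_force: 78.9
[0.48583758 0.05967755 0.16396741]
tcp lift [-0.15141575 -0.06893538  0.16396741] yaw [ 9.46967123e-01 -3.21329942e-01 -5.79902771e-04]
```

View pics/c7.png

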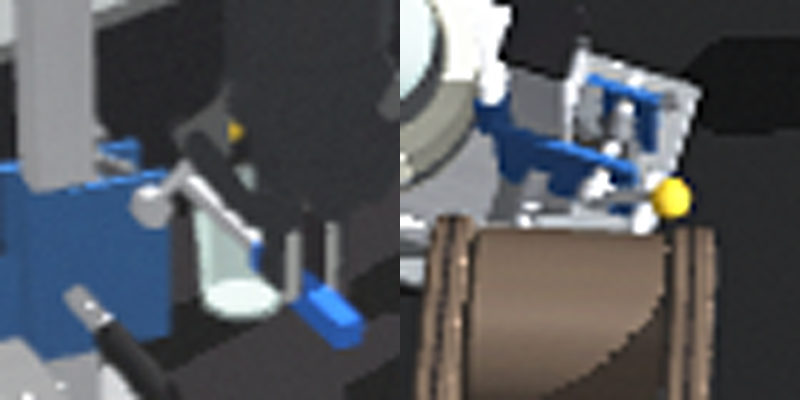

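The crop shows the shank running under the arm, with its end next to the hub at (180,175), so it is set up for the flick.

```bash
python3 inch.py '[[0,-0.0015,-0.0126,0,0,0,0],[0,-0.006,-0.0215,0,0,0,0],[0,-0.013,-0.0286,0,0,0,0],[0,-0.022,-0.0333,0,0,0,0],[0,-0.0315,-0.0352,0,0,0,0],[0,-0.04,-0.0345,0,0,0,0],[0,-0.04,-0.0345,0,0,0,0],[0,-0.04,-0.0345,0,0,0,0]]'
python3 - <<'E'
from h import *
s=shot("side");t=shot("top","pics/t8.png")
bs=blobs(mask(s,(20,120,120),(35,255,255),(215,130,265,175)),5);bt=blobs(mask(t,(20,120,120),(35,255,255),(230,140,280,190)),5);print([b[:3] for b in bs],[b[:3] for b in bt])
W=lambda p:R.from_euler("z",-.335).apply(p)+[.6515,.075,0]
for th in (.6,1.8,2.0,2.2): 
  p=W((-.036,-.036-.054*np.cos(th),.169+.054*np.sin(th)));print(th,proj(s,p),proj(t,p))
E
```

```text
time: 14.95
eef_pos: [0.4986, 0.0972, 0.1979]
tcp_rot: [0.987, -0.163, -0.0, 0.0]
contact_force: [-0.1, -0.1, -0.6]
opening: 0.129
finger_force: 78.9
[(np.int32(36), [225.5, 163.7], [223, 161, 6, 7])] [(np.int32(30), [241.2, 164.3], [239, 162, 6, 6])]
0.6 [248.4297546  161.60075078] [263.61574293 172.1844528 ]
1.8 [230.01741339 157.97228667] [245.53964299 164.88321459]
2.0 [226.66265914 159.74515696] [242.31832504 164.2346508 ]
2.2 [223.61086536 162.10727672] [239.42580857 163.8531282 ]
```

```bash
python3 inch.py '[[-0.015,0,0,0,0,0,0],[-0.035,0,0,0,0,0,0],[-0.055,0,-0.01,0,0,0,0],[-0.055,0,-0.04,0,0,0,0],[-0.055,0,-0.07,0,0,0,0]]' && python3 inch.py '[[-0.009,-0.012,0,0,0,-0.187,0],[-0.017,-0.024,0,0,0,-0.374,0],[-0.026,-0.036,0,0,0,-0.56,0],[-0.034,-0.047,0,0,0,-0.748,0],[-0.043,-0.059,0,0,0,-0.935,0],[-0.052,-0.071,0,0,0,-1.12,0],[-0.06,-0.083,0,0,0,-1.309,0],[-0.069,-0.095,0,0,0,-1.496,0],[-0.077,-0.107,0,0,0,-1.683,0],[-0.086,-0.1186,0,0,0,-1.868,0]]'; python3 -c "
from h import *
s=shot('side');t=shot('top')
print([[b[1] for b in blobs(mask(c,(20,120,120),(35,255,255),r),5)] for c,r in((s,(215,130,265,175)),(t,(230,140,280,190)))])
q=ctrl.get_state();print(q['eef_pos'],q['tcp_rot'],delta((.4015,.2535,.02)))"
```

```text
time: 15.68
eef_pos: [0.4453, 0.1152, 0.2687]
tcp_rot: [0.987, -0.163, -0.001, 0.0]
contact_force: [0.8, -0.4, -1.2]
opening: 0.127
finger_force: 78.9
time: 16.92
eef_pos: [0.4025, 0.2552, 0.2682]
tcp_rot: [0.716, 0.698, -0.0, -0.0]
contact_force: [0.2, -0.4, -0.5]
opening: 0.129
finger_force: 78.9
[[[262.0, 142.0]], [[241.2, 164.3]]]
[0.40235113 0.25549584 0.26817765] [ 7.17475170e-01  6.96584034e-01 -1.48331703e-04 -2.04998552e-04] [-0.002  -0.0007  0.2482]
```

```bash
python3 inch.py '[[-0.002,-0.001,0.06,0,0,0,0],[-0.002,-0.001,0.12,0,0,0,0],[-0.002,-0.001,0.18,0,0,0,0],[-0.002,-0.001,0.225,0,0,0,0],[-0.002,-0.001,0.24,0,0,0,0],[-0.002,-0.001,0.25,0,0,0,0],[-0.002,-0.001,0.256,0,0,0,0],[-0.002,-0.001,0.258,0,0,0,0],[-0.002,-0.001,0.258,0,0,0,0]]'
```

```text
time: 18.15
eef_pos: [0.4032, 0.2532, 0.0112]
tcp_rot: [0.718, 0.696, 0.001, 0.0]
contact_force: [-0.5, 0.3, -0.4]
opening: 0.128
finger_force: 78.9
```

```bash
python3 inch.py '[[0,0,0.001,0,0,0,0],[0,0,0.002,0,0,0,0],[0,0,0.002,0,0,0,0.3],[0,0,0.002,0,0,0,0.3],[0,0,0.002,0,0,0,0.4],[0,0,0.002,0,0,0,0.4],[0,0,-0.04,0,0,0,0.4],[0,0,-0.1,0,0,0,0.4],[0,0,-0.16,0,0,0,0.4],[0,0,-0.22,0,0,0,0]]'
python3 - <<'E'
from h import *
w=shot("wrist","pics/w9.png");np.save("w9.npy",w,allow_pickle=True);s=shot("side")
b=blobs(mask(w,(95,100,40),(135,255,255),(180,0,300,330)),60);print([(x[:3],x[3]) for x in b])
for x in b:
  bx=cv2.boxPoints(x[3]);print([plane(w,p,.016).round(3).tolist() for p in bx])
bs=blobs(mask(s,(95,100,60),(135,255,255),(190,250,270,310)),20);print([x[:3] for x in bs])
print(tri([w,s],[b[0][1],bs[0][1]]))
q=ctrl.get_state();print(q["eef_pos"],q["qpos"].round(2))
E
```

```text
time: 19.4
eef_pos: [0.4021, 0.2528, 0.2321]
tcp_rot: [0.718, 0.696, 0.0, 0.0]
contact_force: [0.4, 0.5, 0.2]
opening: 0.203
finger_force: 0.0
[((np.int32(733), [258.2, 158.3], [253, 125, 11, 69]), ((258.0, 159.0), (68.0, 10.0), 90.0))]
[[0.398, 0.295, 0.016], [0.41, 0.294, 0.016], [0.408, 0.207, 0.016], [0.395, 0.208, 0.016]]
[(np.int32(218), [231.9, 282.2], [217, 272, 30, 22])]
(array([0.40282199, 0.25142807, 0.01231244]), np.float64(0.0009233127238982212))
[0.40644036 0.2544666  0.23894105] [ 0.35 -0.17  2.04  0.    1.26  0.38]
```

Run:
```python
from h import *
w4=np.load("w4.npy",allow_pickle=True).item();t,s,w=np.load("v5.npy",allow_pickle=True)
print(tri([w4,s],[(341,224),(240,210.7)]))
w9=np.load("w9.npy",allow_pickle=True).item()
Li=R.from_euler("z",-.335);W=lambda p:Li.apply(p)+[.6515,.075,0]
for z in (.1,.11,.12): print(z,[proj(w4,W((x,0,z))).round(0).tolist() for x in (-.144,-.0685)],[proj(s,W((x,0,z))).round(0).tolist() for x in (-.144,-.0685)])
# dark handle pixels in side
g=s["pixels"].astype(int).sum(2);print(g[190:225,232:250:2])
print(delta(W((-.122,0,.17))))
```

```text
(array([0.52388043, 0.11109913, 0.10610108]), np.float64(0.0023957699227511787))
0.1 [[333.0, 215.0], [384.0, 232.0]] [[238.0, 215.0], [227.0, 203.0]]
0.11 [[335.0, 218.0], [387.0, 236.0]] [[238.0, 212.0], [227.0, 200.0]]
0.12 [[337.0, 222.0], [390.0, 240.0]] [[238.0, 209.0], [227.0, 197.0]]
[[267 263 266 262 201 188 223 681 735]
 [265 259 265 260 200 184 215 692 735]
 [260 258 261 266 199 180 111 674 735]
 [263 259 265 264 151 120 119 446 719]
 [263 258 264 266 138 123 118 282 466]
 [264 263 260 264 143 109 111 118 285]
 [261 259 268 262 138 110 112 117 117]
 [250 259 259 260 142 112 112 117 116]
 [218 254 265 254 124 118 110 121 115]
 [199 225 186 121 109 119 123 112 116]
 [173 179 117 115 118 113 119 118 170]
 [155 202 134 113 112 114 122 169 189]
 [137 187 170 112 115 113 174 186 184]
 [122 166 207 125 115 127 189 188 185]
 [119 146 185 146 122 187 187 188 189]
 [124 136 171 178 188 188 189 190 189]
 [191 120 153 193 199 186 185 188 184]
 [376 116 135 176 213 188 190 188 188]
 [479 123 117 158 203 193 188 186 188]
 [642 259 122 134 155 186 187 189 186]
 [649 486 129 149 134 181 190 187 186]
 [643 640 198 123 119 182 187 187 181]
 [643 645 432 176 165 189 188 191 189]
 [646 646 648 443 340 189 186 185 188]
 [644 645 645 646 513 203 189 182 190]
 [647 642 644 648 638 330 189 187 184]
 [647 643 640 644 635 539 189 187 189]
 [650 640 636 640 638 622 258 187 187]
 [643 638 641 630 636 634 399 185 189]
 [641 633 641 635 627 631 561 196 190]
 [648 632 634 635 632 619 618 307 186]
 [642 636 627 635 629 556 551 534 203]
 [634 638 624 630 622 427 434 596 323]
 [635 634 626 630 457 284 348 624 473]
 [633 633 630 631 632 328 425 620 627]]
[-0.1357  0.133   0.0701]
```

```bash
python3 inch.py '[[-0.034,0.033,0,0,0,0.08,0],[-0.068,0.066,0,0,0,0.16,0],[-0.102,0.1,0.01,0,0,0.24,0],[-0.1357,0.133,0.03,0,0,0.3,0],[-0.1357,0.133,0.07,0,0,0.3,0],[-0.1357,0.133,0.085,0,0,0.3,0],[-0.1357,0.133,0.095,0,0,0.3,0],[-0.1357,0.133,0.095,0,0,0.3,0]]' 40
python3 - <<'E'
from h import *
s=shot("side");im=np.hstack([cv2.resize(s["pixels"][120:240,180:290],(440,480),interpolation=2),cv2.resize(shot("wrist")["pixels"],(360,270))[:1].repeat(480,0)*0])
cv2.imwrite("pics/c10.png",im[:,:440,::-1])
q=ctrl.get_state();print(q["eef_pos"],R.from_euler("z",.335).apply(q["eef_pos"]-[.6515,.075,0]))
E
```

```text
time: 20.5
eef_pos: [0.531, 0.1137, 0.1353]
tcp_rot: [0.814, 0.581, -0.0, -0.0]
contact_force: [0.1, 0.4, 0.3]
opening: 0.003
finger_force: 0.0
[0.53190573 0.11367833 0.1366868 ] [-0.1256623 -0.0027907  0.1366868]
```

View pics/c10.png

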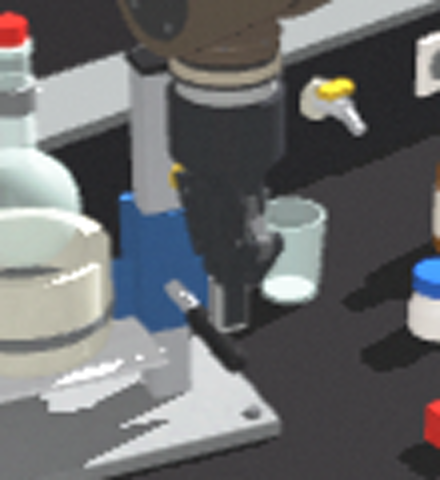

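The last picture shows the shut fingertips at (230,320), just above the outer half of the black handle, which runs from (185,290) to (240,365). They are clear of the ball at (175,175).

```bash
python3 inch.py '[[0.003,0.004,0.003,0,0,0,0],[0.003,0.004,0.006,0,0,0,0],[0.003,0.004,0.009,0,0,0,0],[0.003,0.004,0.012,0,0,0,0],[0.003,0.004,0.015,0,0,0,0],[0.003,0.004,0.018,0,0,0,0],[0.003,0.004,0.021,0,0,0,0],[0.003,0.004,0.024,0,0,0,0]]'
```

```text
time: 21.6
eef_pos: [0.536, 0.1147, 0.1121]
tcp_rot: [0.814, 0.581, -0.0, -0.0]
contact_force: [-2.5, -0.2, 5.3]
opening: 0.004
finger_force: 2.7
```

Contact at about 5 N, so the carriage is moving down.

```bash
python3 inch.py '[[0,0,0.004,0,0,0,0],[0,0,0.008,0,0,0,0],[0,0,0.012,0,0,0,0],[0,0,0.016,0,0,0,0],[0,0,0.02,0,0,0,0],[0,0,0.024,0,0,0,0],[0,0,0.028,0,0,0,0],[0,0,0.032,0,0,0,0]]'
```

```text
time: 22.6
eef_pos: [0.536, 0.1147, 0.08]
tcp_rot: [0.814, 0.581, -0.0, -0.0]
contact_force: [-2.5, 0.5, 5.3]
opening: -0.004
finger_force: 2.7
```

```bash
python3 inch.py '[[0,0,0.004,0,0,0,0],[0,0,0.008,0,0,0,0],[0,0,0.012,0,0,0,0],[0,0,0.015,0,0,0,0],[0,0,0.018,0,0,0,0],[0,0,0.02,0,0,0,0]]'
```

```text
time: 23.35
eef_pos: [0.5364, 0.1147, 0.0682]
tcp_rot: [0.814, 0.581, -0.003, -0.001]
contact_force: [-25.6, -2.0, 52.9]
opening: -0.002
finger_force: 26.8
```

```bash
python3 inch.py '[[0,0,-0.01,0,0,0,0],[0,0,-0.02,0,0,0,0],[0,0,-0.05,0,0,0,0],[0,-0.02,-0.1,0,0,0,0],[0,-0.06,-0.15,0,0,0,0],[0,-0.1,-0.17,0,0,0,0],[0,-0.1,-0.17,0,0,0,0]]'
python3 - <<'E'
from h import *
s=shot("side","pics/s11.png");t=shot("top","pics/t11.png");s5=cv2.imread("pics/s5.png")
Li=R.from_euler("z",-.335);W=lambda p:Li.apply(p)+[.6515,.075,0]
for c,r in((s,(195,120,265,225)),(t,(220,140,280,200))): print([b[:3] for b in blobs(mask(c,(20,120,120),(35,255,255),r),5)])
th=2.2
for dz in (.04,.05,.055,.06): 
  p=W((-.036,-.036-.054*np.cos(th),.169-dz+.054*np.sin(th)));print(dz,proj(s,p),proj(t,p))
print([b[:3] for b in blobs(mask(t,(8,100,80),(35,255,255),(340,215,395,260)),50)])
print([b[:3] for b in blobs(mask(s,(95,100,60),(135,255,255),(190,250,270,310)),20)])
# free end of handle in side: column of dark
m=mask(s,(0,0,0),(180,255,52),(215,195,245,240));print([b[:3] for b in blobs(m,20)])
q=ctrl.get_state();print(q["eef_pos"],q["contact_force"])
E
```

```text
time: 24.22
eef_pos: [0.4408, 0.148, 0.2311]
tcp_rot: [0.813, 0.582, 0.002, 0.001]
contact_force: [0.9, -0.2, 0.7]
opening: -0.002
finger_force: 0.0
[(np.int32(9), [263.3, 142.1], [262, 140, 3, 5]), (np.int32(38), [225.9, 180.0], [223, 177, 7, 7])]
[(np.int32(29), [241.8, 168.6], [239, 166, 7, 6])]
0.04 [223.93815757 174.95929734] [239.90550662 167.38849901]
0.05 [224.01840218 178.11032051] [240.02105536 168.2400923 ]
0.055 [224.05829273 179.67673171] [240.07819962 168.66124499]
0.06 [224.09802997 181.23712262] [240.13492988 169.07934656]
[(np.int32(460), [371.1, 236.3], [360, 225, 24, 23])]
[(np.int32(218), [231.9, 282.2], [217, 272, 30, 22])]
[(np.int32(33), [242.4, 198.7], [241, 195, 4, 9]), (np.int32(60), [233.7, 220.9], [228, 213, 13, 16]), (np.int32(38), [229.8, 234.1], [215, 230, 30, 9])]
[0.44134219 0.14718935 0.22873682] [-0.0123856  -0.80805526 -0.74754558]
```

```bash
python3 -c "
from plant import ctrl
print(ctrl.sign_off())"
```

```text
the job is handed in; nothing more can be done
None
```

I did every step and handed the job in at about 24 s of 72; I got no verdict back. The heater is switched off with its cover shut, the pawl is thrown over, the heater is down to a hard stop after about 52 mm (taken as the bottom stop), and the rod is back in its tray with everything let go.

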